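# Show the round rubber stamp to the webcam

### The arm

A 6-joint arm with a two-finger parallel gripper is mounted at the origin on the work surface. World frame = base frame: x ahead of the robot, y to its left, z up, the work surface at z = 0. Lengths are in mm, angles in rad, forces in N, time in s.
With the tool pointing down it reaches from about 350 to 775 mm from the base axis. Payload 7.3 kg.
Tool frame: the origin (TCP) lies midway between the tips of the shut fingers; the grasp point (between the pads) lies 19 mm behind it (bot.hold_point_z is the distance from the TCP to the grasp point, in mm); z points along the fingers, y is the direction in which the jaws open and shut (so a half turn about z gives the same grasp; the last joint's range is limited). The gripper opens to 92 mm and grips with 3 to 60 N. Pads are 19 mm wide; open, the fingers measure 130 mm over their backs; the gripper's body (75 mm by 190 mm) begins 47 mm behind the grasp point.
Start: joints at [-1.406, 0.342, 1.524, -0, 1.275, -0.146], TCP at [160.578, -499.86, 226.741] pointing down, gripper open.
Joint ranges: [-2.53, 2.53], [-0.77, 2.02], [0.04, 2.7], [-1, 4.14], [0.28, 2.66], [-3.11, 3.11]. Speed limits (rad/s): [2.57, 2.57, 3.14, 3.14, 3.14, 3.14].

### API

Orientations are given as [roll, pitch, yaw] about the fixed x, y, z axes, in that order (R = Rz(yaw) Ry(pitch) Rx(roll)).
In Python, from plant import bot gives the robot as it stands.
- The arm moves only by the tool servo_tool, never from a script. Its argument "series" is a list of rows, each a list of 5 numbers: the opening, from 0 (shut) to 1 (fully open), then the shift along the tool's x, y, z each as a share of 50 mm, from -1 to 1, then the turn about the tool's z as a share of 90 degrees, from -1 to 1. In form: [[gripper, tx, ty, tz, spin], ...]. A call has 1 to 20 rows; each row shifts and turns the commanded pose from where the row before left it, along the tool's axes as they then stand; what a row does not reach is not made up. A row lasts 1/8 s, in which the tool goes at most 62.5 mm and 10.7 degrees, less where a joint would pass 70% of its speed; a pose out of reach is approached as far as the arm can. A call with a number of a shift or a turn outside -1 to 1 is refused whole. A call with a gripper value outside its range is refused whole. The fingers move at their own pace and stop on an object; the grip force is fixed at half the most. Time passes only in rows, so rows that do not move let the fingers close. It gives the time, the measured TCP pose, the force and the opening at its end, in the units of the state.
- bot.get_obs(): the state, without advancing time (a new reading comes with each control period).
- bot.capture(name): name is "side" or "top"; returns the picture (384x512x3 uint8, red, green, blue); there is no depth.
- bot.camera_model(name): a dict with "mtx" (3x3 intrinsics, pixels), "world_from_camera" (4x4, takes a point from camera to world coordinates). Camera axes: x right, y up, looking along -z (the intrinsics and any distortion apply to the point x, -y, -z); pixel columns grow to the right and rows downward; lengths in mm; the calibration is good to about 2 mm. A picture is of the moment at which its call begins. camera_model takes no time and is no camera call.
- bot.close_job(): hands the job in, once; it reports no verdict.
Trained networks look in the newest picture that a camera, given by its name, has taken for a name from the list of things; names that differ only in an ending like _2 or _b are one class to them, and where a whole thing is asked for, a point or a joint stands for the part that bears it (a point fixed in the world has none). Each returns a list of dicts, best first, with "p" (0 to 1); they miss things now and then, are a little off and sometimes report something else, mostly with a low value. They report only what shows in the picture. A call takes as long as a camera call. They do not tell look-alikes from the thing itself.
- bot.outline_of(camera, label): "mask" (384x512 bool, what is visible of it).
- bot.pinpoint(camera, label): "point" ([x, y, z] in mm, in the coordinates of the camera as it stood for that picture, good to about 4 mm: a listed point, or the origin of a listed thing).
The state is a dict: "time": time; "joint_positions": joint angles; "dq": joint speeds; "tau": joint torques, N m; "tool_pos": TCP position; "tcp_rot": TCP orientation; "contact_force": force on the tool from outside, world axes, zero at the start; "moment": the same for the moment, N m; "grip_width": finger opening in mm.
Only numpy, scipy, OpenCV 4.12 (cv2) and the standard library are available. Lean on these libraries where they do the work, as an engineer would, in place of code of your own. Each camera call takes 0.05 s, during which the arm holds its last target.

### The job

A colleague on the video call wants to check the rubber face of the round stamp: draw that stamp out of the open end of its slot in the stamp rack and hold it up to the desk webcam, its rubber face centred in front of the lens, squarely facing it, about 12 cm away. Do not bump the webcam, and leave the other two stamps hanging in the rack and the ink bottle and the ink pad tin where they are. Finish while still holding the stamp there, still, in the gripper.

Things in the scene. Friction and masses are not known exactly. Their poses are not given: they have to be found in the camera images.
- stamp_round: The stamp to show: the only one with a round foot, 54 mm in diameter. Upright: z is its axis, from the face up to the handle. Origin at the centre of the underside of the rubber face. Up from there: foot to 20 mm, brass neck (10 mm thick) to 46 mm, straight round wooden knob (32 mm in diameter) to 88 mm; about 0.1 kg. Hangs in one of the three rack slots, its knob resting on the two tines.
- stamp_bar: Bystander: a stamp with a long narrow foot, 22 x 62 mm. Upright: z is its axis, from the face up to the handle. Origin at the centre of the underside of the rubber face. Up from there: foot to 20 mm, brass neck (10 mm thick) to 46 mm, straight round wooden knob (32 mm in diameter) to 88 mm; about 0.1 kg. Hangs in another slot of the rack.
- stamp_square: Bystander: a stamp with a square foot, 42 x 42 mm. Upright: z is its axis, from the face up to the handle. Origin at the centre of the underside of the rubber face. Up from there: foot to 20 mm, brass neck (10 mm thick) to 46 mm, straight round wooden knob (32 mm in diameter) to 88 mm; about 0.1 kg. Hangs in another slot of the rack.
- rack: Steel stamp rack fixed to the desk: a comb of three slots. Origin on the desk under the middle slot; slots at y -80, 0, +80 mm, running along its x: open at -x (robot's side), closed at +x by a rail (x +30 to +50, y -150 to +150 mm) on two end legs. Stamps hang 0 to 12 mm to +x of the origin. Knob and foot cannot pass up or down through a slot: a stamp leaves only along it to -x.
- rack_mouth (a point): Open end of the rack's middle slot, at the level of the tines' top, 95 mm above the desk, 41 mm to -x of the rack's origin; rack's axes. Each slot is a 13 mm gap between two tines 13 mm wide, 6 mm thick. A lip 4 mm high on each tine's end: raise a stamp 5 to 18 mm (the foot stops it at 20) to draw it over, then lift freely once its foot is past the tine ends.
- cam: Webcam stand fixed to the desk: black round base 100 mm in diameter, a yoke with two uprights (y -65 to -57 and +57 to +65 mm, 83 mm high) carrying the head. Origin on the desk at the centre of the base; the head leans toward the stand's -x.
- cam_head (a joint): Lean of the webcam's head, rad: 0 looks straight up, positive leans its view toward the stand's -x (toward the robot's side). The hinge axis lies 75 mm above the stand's origin. Stiff; it is not to be moved.
- cam_lens (a point): Centre of the lens' front, in the middle of the webcam's head (a black disc 100 mm in diameter with a white light ring), 11 mm from the hinge axis along the view. Its z axis is the viewing direction, out of the lens.
- view_point (a point): Point in the air 120 mm straight out from the lens along the viewing direction; same axes as the lens. The centre of the stamp's rubber face (the stamp's origin) belongs here, with the stamp's z axis along this z axis, so that the face looks into the lens. Any turn of the stamp about its own axis is right.
- ink_tin: Bystander: flat closed ink pad tin, 72 x 112 mm, 20 mm high, lying on the desk. Origin under its centre.
- ink_bottle: Bystander: small closed ink bottle, 32 mm in diameter, 58 mm high, standing between rack and webcam. Origin under its centre.
Things that resemble listed ones, but are neither listed nor needed, are in the scene too. What is shaped like the stamp_round but pink or purple is not meant.

How it is judged (in metres and radians):
On the way:
1. the round stamp is out of the rack and held with its face higher than the rack (height (world z) of stamp_round above 0.11 m and contact force between the fingers and stamp_round above 0.5 N and contact force between stamp_round and rack below 0.05 N), for 0.2 s.
At the end, for the whole second after the job is handed in: The round stamp is held still by the gripper alone; its face centre is within 25 mm of the point 120 mm in front of the lens, facing the lens square within 0.2 rad; the other stamps are within 30 mm, bottle and tin within 20 mm, of their starts (distance between stamp_round and view_point below 0.025 m and angle between the z axis of stamp_round and the z axis of view_point, either way round below 0.2 rad and angle between stamp_round's own z axis and vertical below 1.2 rad and height (world z) of stamp_round above 0.13 m and linear speed of stamp_round below 0.03 m/s and angular speed of stamp_round below 0.3 rad/s and contact force between the fingers and stamp_round above 1 N and contact force between stamp_round and rack below 0.05 N and contact force between stamp_round and cam below 0.05 N and distance of each of stamp_bar, stamp_square from where it was at the start of the episode below 0.03 m and distance of each of ink_bottle, ink_tin from where it was at the start of the episode below 0.02 m); the arm keeps its last pose, push and grip.
It fails at once if the webcam is bumped (contact force between cam and the arm above 2 N or contact force between cam and the fingers above 2 N or contact force between cam and stamp_round above 2 N).
It fails at once if the narrow stamp is disturbed (moved more than 30 mm) (distance of stamp_bar from where it was at the start of the episode above 0.03 m).
It fails at once if the square stamp is disturbed (moved more than 30 mm) (distance of stamp_square from where it was at the start of the episode above 0.03 m).
It fails at once if the ink bottle is pushed (more than 20 mm) (distance of ink_bottle from where it was at the start of the episode above 0.02 m).
It fails at once if the ink pad tin is pushed (more than 20 mm) (distance of ink_tin from where it was at the start of the episode above 0.02 m).
It also fails if it takes over 43 s, if anything falls off the work surface, if the arm or the gripper's body presses on something with over 40 N, if the wrist force passes 120 N, or if a joint passes its speed limit or range.

## Working session

There is one attempt and no reset: what is moved stays moved. The work goes in short steps, Python scripts to look and compute and a tool call to move; the robot and the scene stay as the last step left them, time stands still between calls to the robot, and variables do not carry over. Pictures are saved under pics/ and viewed, and the job is handed in when it is done.

Besides the shell and the picture viewer there is one more tool, called after "Request:" as name(argument=value, ...), one argument or row to a line, values as JSON. servo_tool: Moves the arm, as the interface text tells. Shift numbers are shares of 50 mm and turn numbers shares of 90 degrees, none past 1 either way. Its arguments: {"type":"object","properties":{"series":{"type":"array"}},"required":["series"]}

```bash
mkdir -p pics; ls; python3 - <<'E'
from plant import bot
import cv2,numpy as np
for c in ("side","top"):
    im=bot.capture(c); cv2.imwrite(f"pics/{c}0.png",cv2.cvtColor(im,cv2.COLOR_RGB2BGR))
    m=bot.camera_model(c); T=np.array(m["world_from_camera"]);print(c,np.round(T,3).tolist(),np.round(m["mtx"],1).tolist())
    for l in ("stamp_round","stamp_bar","stamp_square","rack","rack_mouth","cam","cam_lens","view_point","ink_tin","ink_bottle"):
        try:
            for r in bot.pinpoint(c,l)[:3]:
                p=np.array(r["point"]); print(c,l,round(r["p"],2),np.round((T@np.r_[p,1])[:3],1), {k:v for k,v in r.items() if k not in("p","point")})
        except Exception as e: print(l,e)
o=bot.get_obs();print(o)
E
```

```text
pics
side [[-0.878, 0.281, -0.387, 170.642], [-0.479, -0.505, 0.718, 744.894], [0.007, 0.816, 0.578, 737.296], [0.0, 0.0, 0.0, 1.0]] [[461.2, 0.0, 253.6], [0.0, 461.2, 192.3], [0.0, 0.0, 1.0]]
side stamp_round 0.95 [671.4 237.7   1.2] {}
side stamp_round 0.92 [711.4 149.7  -1.6] {}
side stamp_round 0.84 [687.9 322.5  -0.9] {}
side stamp_bar 0.76 [550.8 291.7  49.2] {}
side stamp_square 0.68 [562.9 130.1  51. ] {}
side rack 0.73 [554.7 206.4   2.3] {}
side rack_mouth 0.73 [514.1 209.4  92.9] {}
side cam 0.74 [ 559.5 -224.5   -2.2] {}
side cam_lens 0.64 [ 560.3 -220.3   82.9] {}
side cam_lens 0.29 [553.1 209.1   1.8] {}
side ink_tin 0.63 [432.5   6.7   0.5] {}
side ink_bottle 0.66 [679.8  -0.8   1.4] {}
top [[-0.002, 0.996, -0.089, 469.189], [-1.0, -0.002, 0.003, 17.075], [0.003, 0.089, 0.996, 1187.474], [0.0, 0.0, 0.0, 1.0]] [[430.8, 0.0, 261.2], [0.0, 430.8, 195.9], [0.0, 0.0, 1.0]]
top stamp_round 0.89 [6.750e+02 2.354e+02 1.000e-01] {}
top stamp_round 0.81 [690.4 328.5   3.1] {}
top stamp_round 0.69 [433.8 333.3   1.4] {}
top stamp_bar 0.55 [549.1 287.6  50.2] {}
top stamp_square 0
[... 241 characters left out ...]
bottle 0.46 [679.   -2.4   4.4] {}
{'time': 1.1, 'joint_positions': array([-1.40598103e+00,  3.41974695e-01,  1.52412606e+00,  5.37454654e-06,
        1.27539831e+00, -1.46003156e-01]), 'dq': array([-0.00015439, -0.0004768 , -0.00020379,  0.00103582, -0.00031022,
        0.00065287]), 'tau': array([ 2.93857356e-04, -4.31144679e+01, -2.44476986e+01,  7.18687079e-02,
        4.83450259e-02, -2.02791716e-05]), 'tool_pos': array([ 160.58735492, -499.84446918,  226.74453875]), 'tcp_rot': array([3.14149932e+00, 8.52796533e-06, 3.10816887e-01]), 'contact_force': array([-0.08336548, -0.80487888,  0.39497333]), 'moment': array([-0.00027818,  0.03427858,  0.08217193]), 'grip_width': 91.73221424454935}
```

View pics/side0.png

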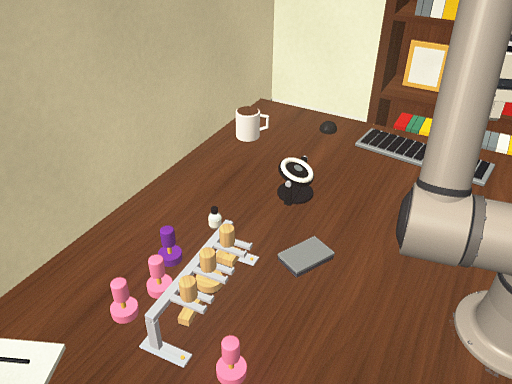

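View pics/top0.png

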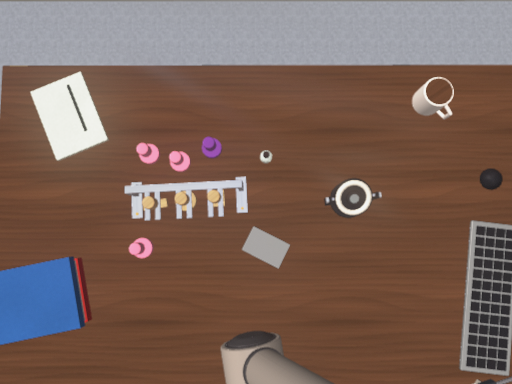

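The side picture shows the three rack stamps at about (227,236), (208,260) and (188,290). The middle foot looks round, and it shows as a disc near (188,201) in the top picture. The webcam is at (296,175) in the side view and (353,197) in the top view. I'll zoom in and measure the yaws and the webcam lean.

```bash
cat > h.py <<'E'
from plant import bot
import cv2,numpy as np
def cam(c):
    m=bot.camera_model(c); return np.array(m["mtx"]),np.array(m["world_from_camera"])
def ray(c,uv):
    K,T=cam(c); d=np.linalg.inv(K)@np.r_[uv,1]; d=np.array([d[0],-d[1],-d[2]]); d=T[:3,:3]@d
    return T[:3,3],d/np.linalg.norm(d)
def onz(c,uv,z):
    o,d=ray(c,uv); return o+d*(z-o[2])/d[2]
def proj(c,P):
    K,T=cam(c); P=np.atleast_2d(P); q=(P-T[:3,3])@T[:3,:3]; q=q*[1,-1,-1]; q=q@K.T; return q[:,:2]/q[:,2:]
E
python3 - <<'E'
from h import *
a=cv2.imread("pics/side0.png");b=cv2.imread("pics/top0.png")
cv2.imwrite("pics/z1.png",cv2.resize(a[200:370,130:280],None,fx=3.5,fy=3.5,interpolation=cv2.INTER_CUBIC))
t=cv2.resize(b[165:225,120:260],None,fx=5,fy=5,interpolation=cv2.INTER_CUBIC)
cv2.imwrite("pics/z2.png",t)
c1=cv2.resize(a[145:215,260:330],None,fx=5,fy=5,interpolation=cv2.INTER_CUBIC)
c2=cv2.resize(b[165:235,318:388],None,fx=5,fy=5,interpolation=cv2.INTER_CUBIC)
cv2.imwrite("pics/z3.png",np.hstack([c1,c2]))
# ring: white pixels
from scipy.optimize import least_squares
obs={}
for c,im,(u0,v0,u1,v1) in (("side",a,(270,145,325,195)),("top",b,(330,170,378,222))):
    s=im[v0:v1,u0:u1].min(2); w=(s>150).astype(np.uint8)
    n,l,st,ce=cv2.connectedComponentsWithStats(w); k=1+np.argmax(st[1:,4]); w=(l==k).astype(np.uint8)
    ct,hi=cv2.findContours(w,cv2.RETR_CCOMP,cv2.CHAIN_APPROX_NONE)
    ct=sorted(ct,key=len)[::-1][:2]
    es=[cv2.fitEllipse(x) for x in ct]; print(c,es,st[k])
    obs[c]=[x[:,0,:]+np.array([u0,v0]) for x in ct]
# fit circle: centre C, normal(lean, yaw), radii ro, ri ; residual = radial dist on plane
def res(p):
    C=p[:3]; L,Y=p[3:5]; n=np.array([-np.sin(L)*np.cos(Y),-np.sin(L)*np.sin(Y),np.cos(L)])
    r=[]
    for c in obs:
        for k,pt in enumerate(obs[c]):
            for uv in pt[::2]:
                o,d=ray(c,uv); P=o+d*(n@(C-o))/(n@d); r.append(np.linalg.norm(P-C)-p[5+k])
    return np.array(r)
s=least_squares(res,[558,-226,86,.35,.0,45,30],loss="soft_l1"); print(np.round(s.x,3),np.sqrt(np.mean(s.fun**2)))
E
```

```text
side [((26.52654457092285, 24.55047035217285), (21.04355239868164, 33.68119812011719), 116.03590393066406), ((26.55471420288086, 24.35759162902832), (14.0586519241333, 26.477136611938477), 118.08648681640625)] [ 11  12  32  26 333]
top [((22.97374153137207, 26.97564125061035), (33.516448974609375, 35.460872650146484), 55.3985710144043), ((23.038433074951172, 26.95331382751465), (24.979320526123047, 27.171419143676758), 49.32735061645508)] [  5  10  36  35 487]Traceback (most recent call last):
  File "<stdin>", line 28, in <module>
    return func(*args, **kwargs)
    result = trf(vector_fun.fun, vector_fun.jac, x0, f0, J0, lb, ub, ftol, xtol,
                 gtol, max_nfev, x_scale, loss_function, tr_solver,
                 tr_options.copy(), verbose, callback=callback_wrapped)
    return trf_no_bounds(
        fun, jac, x0, f0, J0, ftol, xtol, gtol, max_nfev, x_scale,
        loss_function, tr_solver, tr_options, verbose, callback=callback)
    J = jac(x)
    self._update_jac()
    ~~~~~~~~~~~~~~~~^^
    self.J = self.jac_wrapped(xp_copy(self.x), f0=self.f)
             ~~~~~~~~~
[... 549 characters left out ...]
 f_eval in f_evals]
                                    ^^^^^^^
    f = np.atleast_1d(self.fun(x, *self.args, **self.kwargs))
                      ~~~~~~~~^^^^^^^^^^^^^^^^^^^^^^^^^^^^^^
    return np.atleast_1d(self.fun(x))
                         ~~~~~~~~^^^
    return self.f(x, *self.args, **self.kwargs)
           ~~~~~~^^^^^^^^^^^^^^^^^^^^^^^^^^^^^^
  File "<stdin>", line 26, in res
  File "h.py", line 6, in ray
    K,T=cam(c); d=np.linalg.inv(K)@np.r_[uv,1]; d=np.array([d[0],-d[1],-d[2]]); d=T[:3,:3]@d
        ~~~^^^
  File "h.py", line 4, in cam
    m=bot.camera_model(c); return np.array(m["mtx"]),np.array(m["world_from_camera"])
ValueError: time passes only in moves, steps and waits
```

```bash
python3 - <<'E'
from h import *
for c in ("side","top"):
    for l in ("rack_mouth","cam_lens","view_point","stamp_round","stamp_bar","stamp_square"):
        bot.capture(c)
        T=cam(c)[1]
        for r in bot.pinpoint(c,l)[:5]: print(c,l,round(r["p"],2),np.round((T@np.r_[r["point"],1])[:3],1))
E
```

```text
side rack_mouth 0.91 [511.2 212.4  90. ]
side rack_mouth 0.36 [550.5 291.4  48.5]
side cam_lens 0.62 [ 558.3 -223.2   83. ]
side stamp_round 0.96 [691.3 322.1  -1.3]
side stamp_round 0.91 [670.3 235.6  -2.3]
side stamp_round 0.8 [558.8 217.3  46.1]
side stamp_round 0.73 [431.1 331.6   1.8]
side stamp_round 0.65 [7.116e+02 1.540e+02 6.000e-01]
side stamp_bar 0.57 [548.2 291.9  51.3]
side stamp_square 0.92 [562.7 129.2  47.6]
side stamp_square 0.58 [551.2 289.3  50.9]
top rack_mouth 0.58 [510.4 212.8  98.5]
top rack_mouth 0.43 [549.  285.8  48.8]
top cam_lens 0.84 [ 562.  -224.7   85.9]
top view_point 0.86 [ 521.3 -223.5  201. ]
top stamp_round 0.89 [7.079e+02 1.526e+02 6.000e-01]
top stamp_round 0.65 [557.2 213.6  51.6]
top stamp_round 0.65 [ 6.765e+02  2.326e+02 -3.000e-01]
top stamp_round 0.63 [432.8 333.   -2. ]
top stamp_round 0.57 [691.7 327.9  -0. ]
top stamp_bar 0.49 [552.5 285.   47.3]
top stamp_square 0.68 [563.1 132.7  44.5]
```

View pics/z1.png

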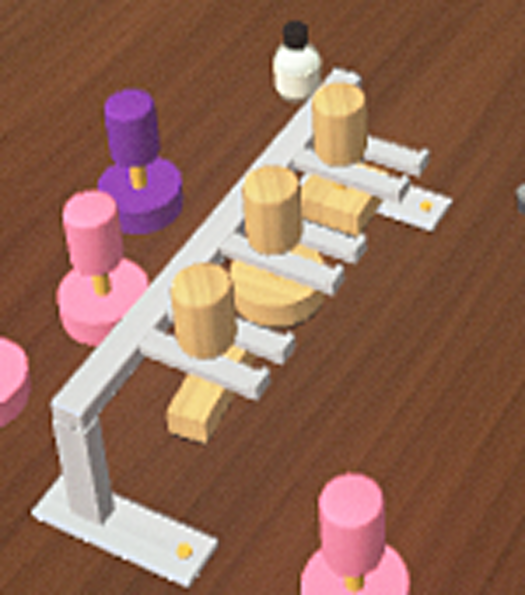

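View pics/z2.png

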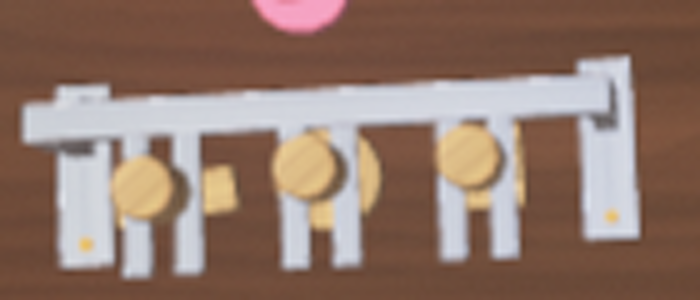

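View pics/z3.png

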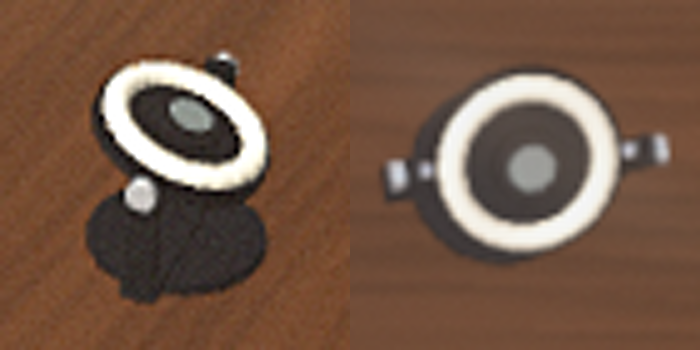

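The zoom confirms the round foot hangs in the middle slot, with its knob top at top-view pixel (181,198). Next I'll cache the calibration and fit the light ring, the rack yaw and the knob position.

```bash
python3 - <<'E'
from plant import bot
import numpy as np,json
d={c:{k:np.array(v).tolist() for k,v in bot.camera_model(c).items()} for c in ("side","top")}
json.dump(d,open("cal.json","w")); print({k:v for k,v in d["top"].items() if k not in("mtx","world_from_camera")}); print(bot.get_obs()["time"])
E
sed -i 's/^def cam(c):/import json\nCAL=json.load(open("cal.json"))\ndef cam(c):/; s/m=bot.camera_model(c)/m=CAL[c]/' h.py
python3 - <<'E'
from h import *
from scipy.optimize import least_squares
a=cv2.imread("pics/side0.png");b=cv2.imread("pics/top0.png")
obs={}
for c,im,(u0,v0,u1,v1) in (("side",a,(270,145,325,195)),("top",b,(330,170,378,222))):
    s=im[v0:v1,u0:u1].min(2); s=cv2.resize(s,None,fx=6,fy=6,interpolation=cv2.INTER_CUBIC); w=(s>140).astype(np.uint8)
    n,l,st,ce=cv2.connectedComponentsWithStats(w); k=1+np.argmax(st[1:,4]); w=(l==k).astype(np.uint8)
    ct,hi=cv2.findContours(w,cv2.RETR_CCOMP,cv2.CHAIN_APPROX_NONE)
    ct=sorted(ct,key=len)[::-1][:2]
    obs[c]=[(x[:,0,:]+.5)/6-.5+np.array([u0,v0]) for x in ct]
def res(p,cams=("side","top"),off=None):
    C=p[:3]; n=np.array([p[3],p[4],1]);n/=np.linalg.norm(n)
    r=[]
    for c in cams:
        for k,pt in enumerate(obs[c]):
            for uv in pt[::6]:
                o,d=ray(c,uv); P=o+d*(n@(C-o))/(n@d); r.append(np.linalg.norm(P-C)-p[5+k])
    return np.array(r)
for cams in (("side","top"),("side",)):
    s=least_squares(res,[558,-226,86,-.35,.0,45,30],loss="soft_l1",kwargs=dict(cams=cams)); n=np.r_[s.x[3:5],1]; n/=np.linalg.norm(n)
    print(np.round(s.x,3),np.sqrt(np.mean(s.fun**2)),"n",n.round(3),"lean",np.arccos(n[2]),"yaw",np.arctan2(-n[1],-n[0]),"view",s.x[:3]+120*n)
f=lambda x,y:(x/5+120-.4,y/5+165-.4)
L=[(25,105),(605,77)];L2=[(25,143),(580,112)]
for (p,q),z in ((L,101),(L2,101)):
    P,Q=onz("top",f(*p),z),onz("top",f(*q),z); print(P,Q,"yaw",np.arctan2(-(Q-P)[0],(Q-P)[1])+0, np.degrees(np.arctan((Q-P)[0]/(Q-P)[1])))
print("uprights",onz("top",(318+398/5,165+175/5),83),onz("top",(318+658/5,165+150/5),83))
for n,p in (("bar",(142,187)),("round",(304,167)),("sq",(469,155))): print(n,onz("top",f(*p),137))
print("mouth",onz("top",f(296,268),97),onz("top",f(348,264),97))
E
```

```text
{}
2.3
[ 5.64397e+02 -2.24031e+02  7.73820e+01 -3.53000e-01  7.00000e-03
  4.65870e+01  3.24530e+01] 1.2243866150890796 n [-0.333  0.007  0.943] lean 0.33909729247920356 yaw -0.019793728020191165 view [ 524.48891438 -223.24059327  190.54853294]
[170.642 744.894 737.296 -61.739 363.67    0.      0.   ] 1.704753704633566e-08 n [-0.167  0.986  0.003] lean 1.5680853736925053 yaw -1.4026337242212545 view [150.55715318 863.20060405 737.62167308]
[593.24710638 359.90857807 101.        ] [607.03996132  65.91389707 101.        ] yaw -3.0947117077803448 -2.686080334462922
[573.89194818 359.40337029 101.        ] [589.17819176  78.55472241 101.        ] yaw -3.087217546735417 -3.115464133328632
uprights [ 556.76659101 -337.47361253   83.        ] [ 569.44510375 -472.03230354   83.        ]
bar [548.72038927 290.38061825 137.        ]
round [558.38163347 211.40987719 137.        ]
sq [564.12732203 130.7741449  137.        ]
mouth [510.53259811 222.10494338  97.        ] [512.50221147 195.85025491  97.        ]
```

Request:
servo_tool(
  series=[
    [0.6,0,0,0,0.083],
    [0.6,0,0,0,0.083],
    [0.6,0.8,-0.8,0,0],
    [0.6,0.8,-0.8,0,0],
    [0.6,0.8,-0.8,0,0],
    [0.6,0.8,-0.8,0,0],
    [0.6,0.8,-0.8,0,0],
    [0.6,0.8,-0.8,0,0],
    [0.6,0.7,-0.9,0,0],
    [0.6,0.7,-0.9,0,0],
    [0.6,0.6,-0.9,0,0],
    [0.6,0.6,-0.9,0,0],
    [0.6,0.3,-0.9,0,0],
    [0.6,0.3,-0.9,0,0],
    [0.6,0,-0.8,0,0],
    [0.6,0,-0.6,0,0],
  ],
)

```text
time: 4.3
tool_pos: [530.9, 101.2, 226.6]
tcp_rot: [-3.142, 0.0, 0.051]
contact_force: [-0.0, -0.4, 0.3]
grip_width: 55.4
```

```bash
cat > s.py <<'E'
import sys
from plant import bot
import numpy as np
from scipy.spatial.transform import Rotation as R
o=bot.get_obs(); p=np.array(o["tool_pos"]); r=R.from_euler("xyz",o["tcp_rot"]).as_matrix()
print(o["time"],p.round(1),np.round(o["tcp_rot"],3),"F",np.round(o["contact_force"],1),"w",round(o["grip_width"],1))
if len(sys.argv)>3:
    print("shift/50:",np.round(r.T@(np.array(list(map(float,sys.argv[1:4])))-p)/50,3))
E
python3 s.py 557 212.5 180
```

```text
4.3 [530.9 101.2 226.6] [-3.142  0.     0.051] F [-0.  -0.4  0.3] w 55.4
shift/50: [ 0.635 -2.196  0.931]
```

Request:
servo_tool(
  series=[
    [0.6,0.3,-0.8,0,0],
    [0.6,0.3,-0.8,0,0],
    [0.6,0.035,-0.6,0.9,0],
    [0.6,0,0,0.3,0],
    [0.6,0,0,0,0],
  ],
)

```text
time: 4.92
tool_pos: [556.7, 210.2, 165.7]
tcp_rot: [3.141, 0.003, 0.05]
contact_force: [1.2, 0.8, -0.2]
grip_width: 54.8
```

```bash
python3 - <<'E'
from h import *
K={}
for c in ("side","top"):
    K[c]=cv2.cvtColor(bot.capture(c),cv2.COLOR_RGB2BGR)
a=cv2.resize(K["side"][150:350,130:330],None,fx=2,fy=2,interpolation=cv2.INTER_CUBIC)
b=cv2.resize(K["top"][110:250,110:270],None,fx=2.5,fy=2.5,interpolation=cv2.INTER_CUBIC)
b=cv2.resize(b,(400,400*140//160)); b=cv2.copyMakeBorder(b,0,50,0,0,cv2.BORDER_CONSTANT)
cv2.imwrite("pics/m1.png",np.hstack([a,b]))
E
python3 s.py 557 212.5 104
```

```text
5.025 [558.1 210.  167.9] [ 3.142e+00 -2.000e-03  4.900e-02] F [-0.   0.7  0.6] w 55.0
shift/50: [-0.021 -0.051  1.279]
```

View pics/m1.png

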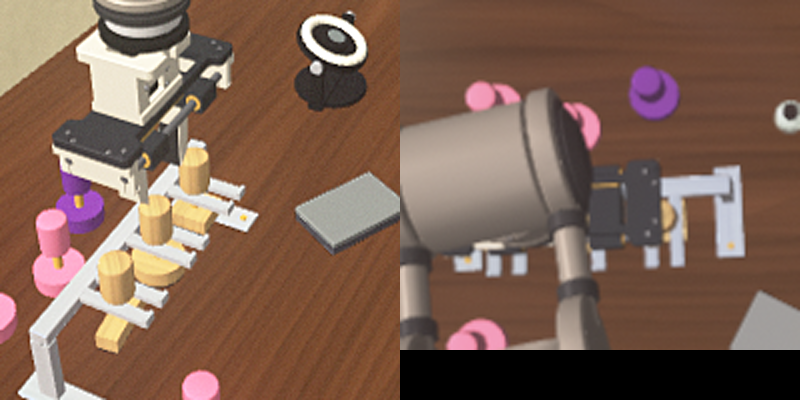

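The gripper is above the middle knob at side crop (155,215), with one finger on each side of it along the rack. I'll go down.

Request:
servo_tool(
  series=[
    [0.6,0,-0.05,0.4,0],
    [0.6,0,0,0.4,0],
    [0.6,0,0,0.3,0],
    [0.6,0,0,0.16,0],
    [0.6,0,0,0,0],
  ],
)

```text
time: 5.65
tool_pos: [557.3, 213.1, 103.7]
tcp_rot: [3.141, 0.0, 0.05]
contact_force: [0.1, 1.0, -0.4]
grip_width: 55.2
```

```bash
python3 - <<'E'
from h import *
a=cv2.cvtColor(bot.capture("side"),cv2.COLOR_RGB2BGR)
cv2.imwrite("pics/m2.png",cv2.resize(a[180:330,140:290],None,fx=4,fy=4,interpolation=cv2.INTER_CUBIC))
E
python3 s.py 557 212.5 104
```

```text
5.7 [557.5 213.3 104.2] [-3.142e+00 -1.000e-03  5.000e-02] F [-0.  -0.2 -0.1] w 55.3
shift/50: [-0.011  0.015  0.003]
```

View pics/m2.png

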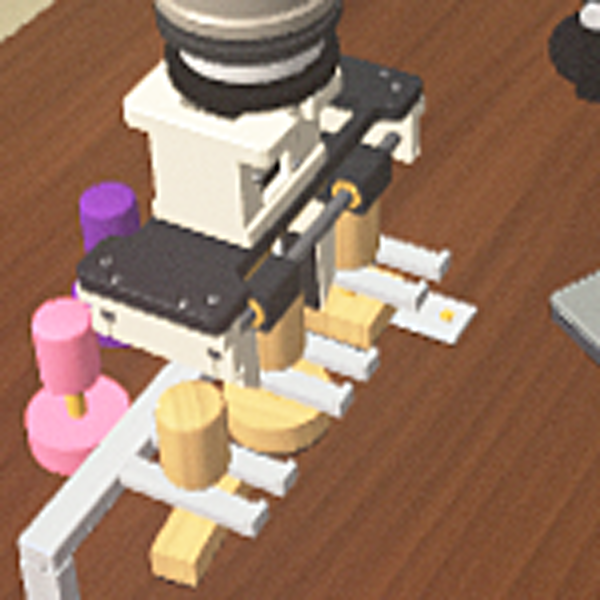

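The fingers straddle the middle knob at crop (280,330). Closing.

Request:
servo_tool(
  series=[
    [0,0,0,0,0],
    [0,0,0,0,0],
    [0,0,0,0,0],
    [0,0,0,0,0],
    [0,0,0,-0.1,0],
    [0,0,0,-0.1,0],
    [0,0,0,0,0],
  ],
)

```text
time: 6.58
tool_pos: [557.4, 213.5, 114.2]
tcp_rot: [-3.141, -0.001, 0.05]
contact_force: [0.3, -0.3, -1.0]
grip_width: 31.6
```

```bash
python3 s.py 557 212.5 104
```

```text
6.575 [557.4 213.5 114.2] [-3.141e+00 -1.000e-03  5.000e-02] F [ 0.3 -0.3 -1. ] w 31.6
shift/50: [-0.009  0.02   0.204]
```

Request:
servo_tool(
  series=[
    [0,-0.2,0,0,0],
    [0,-0.25,0,0,0],
    [0,-0.25,0,0,0],
    [0,-0.25,0,0,0],
    [0,-0.25,0,0,0],
    [0,-0.25,0,0,0],
    [0,-0.25,0,0,0],
    [0,-0.2,0,0,0],
    [0,0,0,0,0],
  ],
)

```text
time: 7.7
tool_pos: [461.6, 208.6, 113.8]
tcp_rot: [3.141, 0.0, 0.05]
contact_force: [-0.3, 0.0, -0.9]
grip_width: 31.6
```

```bash
python3 - <<'E'
from h import *
a=cv2.cvtColor(bot.capture("side"),cv2.COLOR_RGB2BGR)
cv2.imwrite("pics/m3.png",cv2.resize(a[180:330,140:290],None,fx=4,fy=4,interpolation=cv2.INTER_CUBIC))
E
python3 s.py
```

```text
7.75 [462.3 208.7 113.9] [-3.142e+00 -1.000e-03  5.000e-02] F [ 0.1 -0.4 -1.8] w 31.5
```

View pics/m3.png

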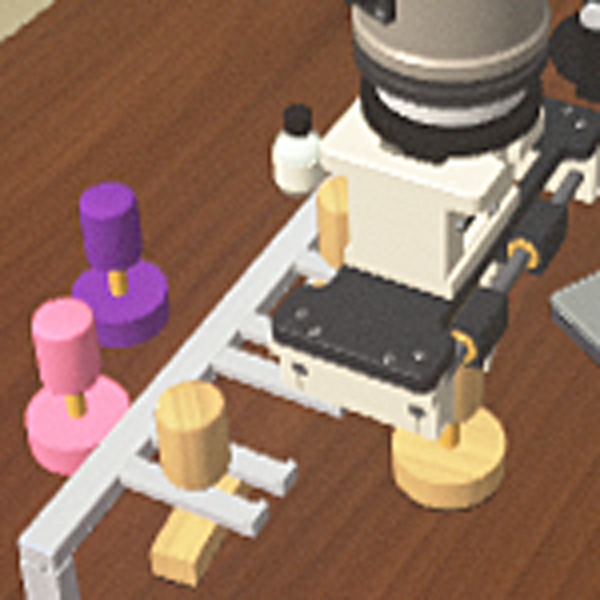

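The round stamp hangs free of the tines, with its foot at crop (450,460). The tool stays vertical, so I need to tilt the stamp about 0.34 rad inside the grip. I'll rest the +x edge of its foot on the fixed tine ends and pivot it about the jaw axis. First I'll lift it and settle for the milestone.

Request:
servo_tool(
  series=[
    [0,0,0,-0.4,0],
    [0,0,0,-0.5,0],
    [0,0,0,-0.36,0],
    [0,0,0,0,0],
    [0,0,0,0,0],
    [0,0,0,0,0],
    [0,0.3,0,0,0],
    [0,0.35,0,0,0],
    [0,0,0,0,0],
    [0,0,0,0.2,0],
    [0,0,0,0.1,0],
    [0,0,0,0,0],
  ],
)

```text
time: 9.25
tool_pos: [494.0, 210.2, 161.0]
tcp_rot: [3.141, 0.002, 0.05]
contact_force: [-0.1, 0.5, -1.5]
grip_width: 31.7
```

```bash
python3 - <<'E'
from h import *
a=cv2.cvtColor(bot.capture("side"),cv2.COLOR_RGB2BGR)
cv2.imwrite("pics/m4.png",cv2.resize(a[180:330,140:290],None,fx=4,fy=4,interpolation=cv2.INTER_CUBIC))
E
python3 s.py
```

```text
9.3 [494.3 210.2 161.4] [3.141e+00 1.000e-03 5.000e-02] F [-0.2  0.4 -1.2] w 31.4
```

View pics/m4.png

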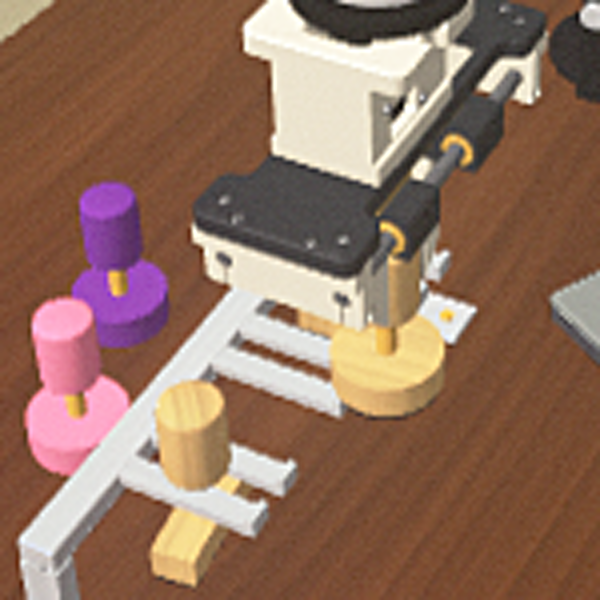

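The +x edge of the foot now sits just above the middle tine ends, at crop (335,395). I'll lower it gently to contact.

Request:
servo_tool(
  series=[
    [0,0,0,0.06,0],
    [0,0,0,0.04,0],
    [0,0,0,0.02,0],
    [0,0,0,0,0],
  ],
)

```text
time: 9.8
tool_pos: [494.7, 210.2, 155.6]
tcp_rot: [3.141, 0.0, 0.05]
contact_force: [-0.8, -0.0, -1.5]
grip_width: 31.6
```

Request:
servo_tool(
  series=[
    [0,0,0,0.02,0],
    [0,0,0,0.02,0],
    [0,0,0,0,0],
  ],
)

```text
time: 10.18
tool_pos: [494.8, 210.3, 154.0]
tcp_rot: [3.142, -0.0, 0.05]
contact_force: [-1.8, -1.4, 0.9]
grip_width: 31.4
```

Request:
servo_tool(
  series=[
    [0,-0.03,0,0.03,0],
    [0,-0.07,0,0.02,0],
    [0,-0.06,0,0.02,0],
    [0,-0.06,0,0.025,0],
    [0,-0.06,0,0.025,0],
    [0,0,0,0,0],
  ],
)

```text
time: 10.92
tool_pos: [482.9, 209.8, 149.7]
tcp_rot: [-3.141, -0.007, 0.05]
contact_force: [1.3, -1.6, 9.3]
grip_width: 31.2
```

```bash
python3 - <<'E'
from h import *
a=cv2.cvtColor(bot.capture("side"),cv2.COLOR_RGB2BGR)
cv2.imwrite("pics/m5.png",cv2.resize(a[180:330,140:290],None,fx=4,fy=4,interpolation=cv2.INTER_CUBIC))
E
python3 s.py
```

```text
10.975 [482.9 209.8 149.7] [-3.141 -0.006  0.05 ] F [ 0.4 -0.7  9.9] w 31.1
```

View pics/m5.png

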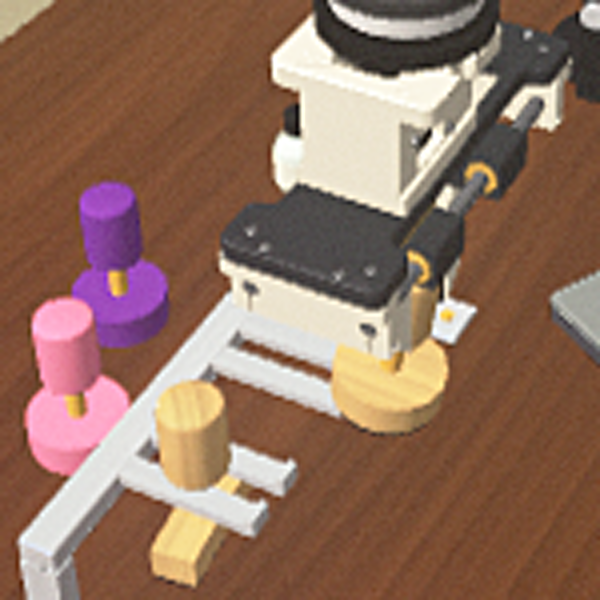

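The stamp tilts as planned: its knob leans toward -x and the force is 10 N. Continuing.

Request:
servo_tool(
  series=[
    [0,-0.06,0,0.03,0],
    [0,-0.06,0,0.03,0],
    [0,-0.06,0,0.035,0],
    [0,-0.06,0,0.035,0],
    [0,0,0,0,0],
  ],
)

```text
time: 11.6
tool_pos: [470.4, 209.2, 142.9]
tcp_rot: [-3.141, -0.005, 0.05]
contact_force: [-0.1, -0.7, 8.6]
grip_width: 31.4
```

```bash
python3 - <<'E'
from h import *
a=cv2.cvtColor(bot.capture("side"),cv2.COLOR_RGB2BGR)
cv2.imwrite("pics/m6.png",cv2.resize(a[180:330,140:290],None,fx=4,fy=4,interpolation=cv2.INTER_CUBIC))
E
python3 s.py
```

```text
11.65 [470.5 209.2 142.9] [-3.141 -0.005  0.05 ] F [-0.  -0.5  8.4] w 31.6
```

View pics/m6.png

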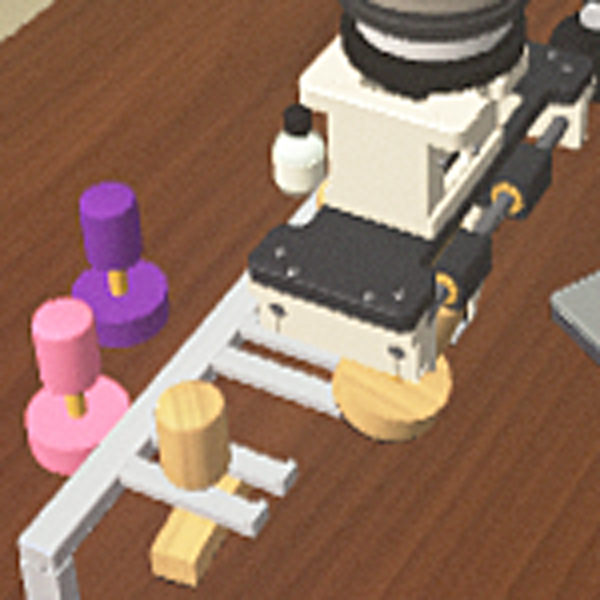

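Tilted at the rack. Now I'll lift clear and carry it toward the webcam at height.

Request:
servo_tool(
  series=[
    [0,0,0,-0.3,0],
    [0,0,0,-0.6,0],
    [0,0,0,-0.8,0],
    [0,0,0,-0.8,0],
    [0,0,0,-0.4,0],
    [0,0,0.3,0,-0.03],
    [0,0,0.6,0,0],
    [0,0,0.8,0,0],
    [0,0,0.8,0,0],
    [0,0,0.8,0,0],
    [0,0,0.8,0,0],
    [0,0,0.8,0,0],
    [0,0,0.6,0,0],
    [0,0,0.3,0,0],
    [0,0,0,0,0],
    [0,0,0,0,0],
  ],
)

```text
time: 13.65
tool_pos: [496.1, -78.7, 286.3]
tcp_rot: [-3.141, 0.0, 0.098]
contact_force: [-0.0, 0.2, -1.5]
grip_width: 31.5
```

```bash
python3 - <<'E'
from h import *
o=[]
for c in ("side","top"):
    im=bot.capture(c); cv2.imwrite(f"pics/c7{c}.png",cv2.cvtColor(im,cv2.COLOR_RGB2BGR))
    T=cam(c)[1]
    for r in bot.pinpoint(c,"stamp_round")[:6]: print(c,round(r["p"],2),np.round((T@np.r_[r["point"],1])[:3],1))
    x=cv2.imread(f"pics/c7{c}.png"); 
    o.append(cv2.resize(x[40:240,220:420],None,fx=2,fy=2,interpolation=cv2.INTER_CUBIC))
cv2.imwrite("pics/m7.png",np.hstack(o))
E
python3 s.py 496 -228 249
```

```text
side 0.93 [692.2 321.7   1.1]
side 0.92 [520.6 -72.9 234.4]
side 0.87 [ 6.724e+02  2.401e+02 -1.000e-01]
side 0.76 [433.1 333.2  -0. ]
side 0.74 [711.7 150.   -2.4]
top 0.8 [6.904e+02 3.278e+02 4.000e-01]
top 0.71 [434.6 332.6   4.3]
top 0.63 [676.3 236.3   1.6]
top 0.62 [707.3 152.4   2. ]
13.85 [496.2 -78.9 286.3] [ 3.142 -0.     0.098] F [ 0.1 -1.1 -0.9] w 31.3
shift/50: [-0.297  2.968  0.746]
```

View pics/m7.png

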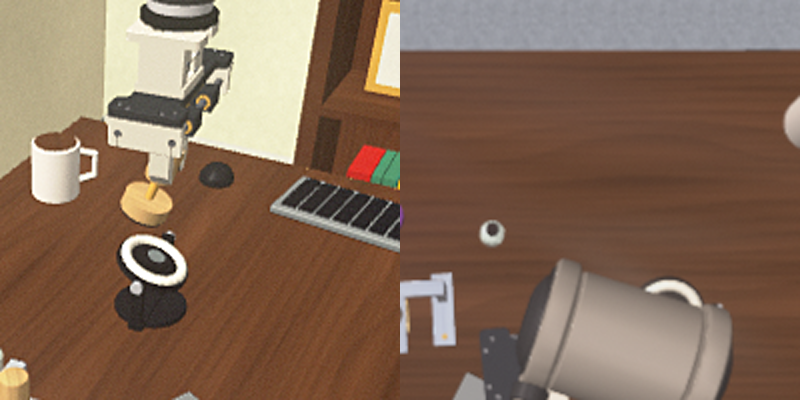

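The network puts the face about 24 mm ahead and 52 mm below the TCP, which matches a tilt of roughly 0.34 rad. Moving over the webcam and down to the view point.

Request:
servo_tool(
  series=[
    [0,-0.05,0.4,0,0],
    [0,-0.1,0.7,0,0],
    [0,-0.1,0.8,0,0],
    [0,-0.04,0.7,0,0],
    [0,0,0.36,0,0],
    [0,0,0,0.3,0],
    [0,0,0,0.3,0],
    [0,0,0,0.14,0],
    [0,0,0,0,0],
    [0,0,0,0,0],
  ],
)

```text
time: 15.1
tool_pos: [496.4, -228.2, 249.7]
tcp_rot: [3.141, -0.001, 0.098]
contact_force: [0.2, -0.0, -1.6]
grip_width: 31.4
```

```bash
python3 - <<'E'
from h import *
o=[]
for c in ("side","top"):
    im=bot.capture(c); cv2.imwrite(f"pics/c8{c}.png",cv2.cvtColor(im,cv2.COLOR_RGB2BGR))
    T=cam(c)[1]
    for l in ("stamp_round","view_point","cam_lens"):
        for r in bot.pinpoint(c,l)[:6]:
            w=(T@np.r_[r["point"],1])[:3]
            if w[1]<50: print(c,l,round(r["p"],2),w.round(1))
    for r in bot.outline_of(c,"stamp_round"):
        m=np.array(r["mask"]); ys,xs=np.nonzero(m); print(c,"mask",round(r["p"],2),m.sum(),xs.mean().round(),ys.mean().round())
        if c=="side" and ys.mean()<190 and xs.mean()>230: np.save("mask.npy",m)
x=cv2.imread("pics/c8side.png"); cv2.imwrite("pics/m8.png",cv2.resize(x[60:210,240:390],None,fx=4,fy=4,interpolation=cv2.INTER_CUBIC))
E
python3 s.py 496 -228 249
```

```text
side stamp_round 0.7 [ 520.7 -223.5  200.8]
side cam_lens 0.87 [ 557.6 -223.6   83.3]
side mask 0.97 1003 122.0 302.0
side mask 0.86 340 317.0 129.0
side mask 0.86 709 157.0 276.0
side mask 0.65 604 169.0 247.0
side mask 0.63 1122 231.0 362.0
top stamp_round 0.44 [ 519.1 -224.5  201.2]
top view_point 0.86 [ 519.4 -223.5  203.5]
top cam_lens 0.78 [ 562.3 -223.    87.4]
top mask 0.89 364 141.0 247.0
top mask 0.86 308 180.0 161.0
top mask 0.81 349 212.0 147.0
top mask 0.65 349 148.0 152.0
top mask 0.54 158 215.0 197.0
15.6 [ 496.1 -228.5  249.3] [ 3.141 -0.     0.097] F [ 0.1 -0.9 -2. ] w 31.7
shift/50: [-0.001 -0.01   0.005]
```

View pics/m8.png

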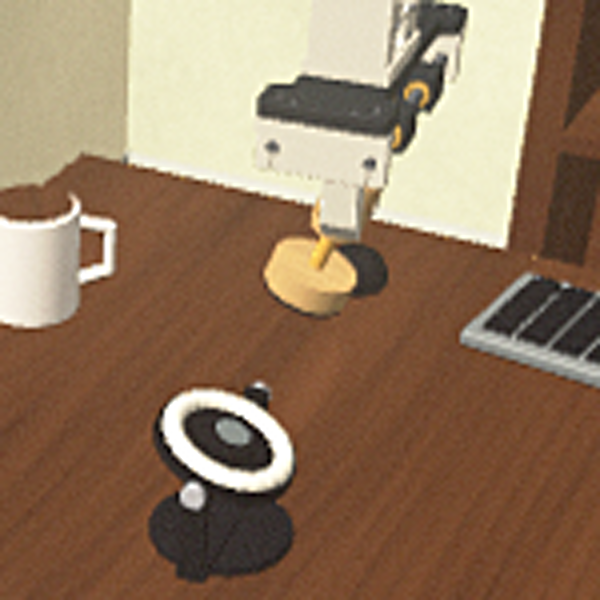

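In the picture the foot sits above and facing the webcam, with a similar slant. The face is at about (520,-224,201), against a view point of about (519,-224,202). One more check: the tilt angle, from a silhouette fit.

```bash
python3 - <<'E'
from h import *
from scipy.optimize import minimize
m=np.load("mask.npy").astype(np.uint8); S=8
ys,xs=np.nonzero(m);u0,v0,u1,v1=xs.min()-8,ys.min()-8,xs.max()+9,ys.max()+9
im=cv2.imread("pics/c8side.png")
# foot region: wood colour pixels in rows of the foot
M=m[v0:v1,u0:u1]
a=np.linspace(0,2*np.pi,60)
def foot(p):
    n=np.array([-np.sin(p[3]),p[4],np.cos(p[3])]);n/=np.linalg.norm(n)
    e1=np.cross([0,1,0],n);e1/=np.linalg.norm(e1);e2=np.cross(n,e1)
    C=np.array(p[:3]); ring=27*(np.cos(a)[:,None]*e1+np.sin(a)[:,None]*e2)
    return np.vstack([C+ring,C+20*n+ring]),n
def render(p):
    q=proj("side",foot(p)[0]); h=cv2.convexHull(((q-[u0,v0]+.5)*S*16).round().astype(np.int32))
    z=np.zeros((M.shape[0]*S,M.shape[1]*S),np.uint8); cv2.fillConvexPoly(z,h,255,cv2.LINE_AA,4)
    return cv2.resize(z,(M.shape[1],M.shape[0]),interpolation=cv2.INTER_AREA)/255.
q=proj("side",[[520,-224,201]])[0]
hsv=cv2.cvtColor(im,cv2.COLOR_BGR2HSV)
# use mask rows at/below foot's top only
def cost(p):
    r=render(p); w=np.ones_like(r); 
    top=int(proj("side",foot(p)[0])[:,1].min()-v0)+1
    M2=M.astype(float).copy(); M2[:max(top,0)]=0
    # ignore the neck/knob: above the foot's hull not counted near the column of neck
    nk=(np.arange(v0,v1)[:,None]<121)
    return ((r-M2)**2*~nk).sum()
for lean in (.1,.2,.3,.4,.5,.6):
    s=minimize(lambda q:cost([520+q[0],-224+q[1],200+q[2],lean,q[3]/50]),[0,0,0,0],method="Nelder-Mead",options=dict(initial_simplex=np.array([[0,0,0,0],[8,0,0,0],[0,8,0,0],[0,0,8,0],[0,0,0,5]])))
    print(lean,round(s.fun,2),s.x.round(1))
# TCP-constrained: face = pivot + ...
def cen(th,L=73,y=.097): return np.array([496.2+L*np.sin(th)*np.cos(y),-228.4+L*np.sin(th)*np.sin(y),249.4+19-L*np.cos(th)])
for th in np.arange(.1,.65,.06):
    f=lambda q:cost(list(cen(th)+q)+[th,-.034*th/.34])
    s=minimize(f,[0,0,0],method="Nelder-Mead",options=dict(initial_simplex=np.array([[0,0,0],[4,0,0],[0,4,0],[0,0,4]])))
    print("c",round(th,2),round(f(np.zeros(3)),2),round(s.fun,2),s.x.round(1))
E
```

```text
0.1 16.75 [ 22.6 -70.7 -37.6   5.3]
0.2 11.42 [ 19.9 -59.  -31.2   3.6]
0.3 14.65 [ 0.9 -1.3  0.6 -0.6]
0.4 13.32 [ 2.  -1.4  1.7  0.6]
0.5 9.15 [ 22.8 -59.9 -29.    7.5]
0.6 17.95 [ 5.  -5.   1.9  3.3]
c 0.1 200.16 19.17 [ 26.7 -30.9 -15. ]
c 0.16 147.97 15.76 [ 23.5 -32.4 -15.9]
c 0.22 105.55 13.19 [ 19.2 -30.7 -15.4]
c 0.28 56.72 14.73 [ 5.2 -1.4  0.6]
c 0.34 17.22 14.25 [ 1.3 -0.3  0.4]
c 0.4 28.35 14.93 [-2.2 -0.1 -0.5]
c 0.46 69.64 17.37 [-6.7  3.   0.3]
c 0.52 109.87 20.71 [-11.3   6.3   0.9]
c 0.58 148.03 24.69 [-15.6   7.6   0.2]
c 0.64 181.73 27.8 [-18.9   7.9  -1. ]
```

Tied to the known TCP pose, the silhouette fits best at a tilt of 0.34–0.36 rad, and the lens lean is about 0.34 rad. The distance also agrees. Handing in.

```bash
python3 s.py; python3 - <<'E'
from plant import bot
import numpy as np
print(np.abs(bot.get_obs()["dq"]).max()); print(bot.close_job())
E
```

```text
15.6 [ 496.1 -228.5  249.3] [ 3.141 -0.     0.097] F [ 0.1 -0.9 -2. ] w 31.7
0.0017206853296552358
the job is handed in; nothing more can be done
None
```

I handed the job in at 15.6 s with the round stamp still in the gripper, held in front of the webcam. No verdict is reported, so the checks below are my own.

**What I did:** I gripped the round stamp's knob in the middle slot, raised it 10 mm and drew it out over the lips, then lifted it clear. The tool can only point straight down, so I pivoted the stamp in the jaws by pressing one edge of its foot on the fixed tine ends. Then I carried it over the webcam and lowered it to the view point.

**Last checks:**
- **Position:** the networks put the face centre at about (520, -224, 201) mm. They put the view point at about (519, -224, 203) mm, so the two are a few mm apart.
- **Angle:** the stamp is tilted about 0.35 rad and the webcam leans about 0.34 rad. The stamp figure comes from a silhouette fit tied to the arm's pose; fitted without that tie, it was too ambiguous to confirm the angle.
- **Webcam measurements that disagreed:** the light-ring fit placed the lens about 8 mm lower than the networks and the stand's geometry. It also put the webcam's yaw at -0.02 rad, while the uprights gave about +0.09. I used the networks' position and the uprights' yaw; both differences are small against the limits.
- **Grip and stillness:** the opening was 31.7 mm on the 32 mm knob and the joints were still (at most 0.002 rad/s).
- **Other objects:** the pictures I viewed show nothing else moved. I did not re-measure the other two stamps, the bottle or the tin at the end.

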